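# Fill the bumper jar through the funnel

### The job

Pour both black rubber ankle bumpers out of the pouring tray, through the funnel, into the jar beneath it. Then stand the empty tray upright on the bench and let go of it; the other tray, with the bolts, is not wanted.

Things in the scene. Friction and masses are not known exactly. Their poses are not given: they have to be found in the camera images.
- tray_grip (a point): Handle bar centre of the loose 160 g aluminium tray (124x72 mm), 85 mm above its underside. Bar: along y, 14 mm wide, 16 high, 60 free between uprights. z up, +x to the back wall (54 mm off). Open lip, 56 mm wide, 70 mm to -x (roughly towards the robot) and 76 below the bar; floor ramps up to it at 8 deg. Empties with the lip tipped 25 to 55 deg down. The bolt tray has no lip.
- funnel_mouth (a point): Centre of the grey funnel's round mouth, at its rim, 170 mm above the bench; z up. Mouth 148 mm across inside, narrowing at 45 degrees over 50 mm to a spout 46 mm inside that ends 76 mm below the rim in a clear jar. Jar 56 mm across inside, its floor 154 mm below the rim. Funnel, jar and round steel foot (110 mm across) are one fixed piece.
- bumper_a_center (a point): Centre of the first of two black rubber bumpers, a barrel 18 mm across and 17 mm high with small flat ends (10 mm), 12 g; z is its own axis. It starts standing on the floor of the pouring tray, behind or beneath the handle bar.
- bumper_b_center (a point): Centre of the second black rubber bumper, the same as the first, beside it in the pouring tray.
Things that resemble listed ones, but are neither listed nor needed, are in the scene too. What is shaped like the part that bears tray_grip but brown or yellow is not meant.

How it is judged:
By the outcome, as a careful person would: the job done as asked, in the order asked, and still so for the second after the job is handed in, with the robot touching nothing.
It also fails if it takes over 61 s, if anything falls off the work surface, if the arm or the gripper's body presses on something with over 40 N, if the wrist force passes 120 N, or if a joint passes its speed limit or range.

### The arm

A 6-joint arm with a two-finger parallel gripper is mounted at the origin on the work surface. World frame = base frame: x ahead of the robot, y to its left, z up, the work surface at z = 0. Lengths are in m, angles in degrees, forces in N, time in s.
With the tool pointing down it reaches from about 0.375 to 0.9 m from the base axis. Payload 3.1 kg.
Tool frame: the origin (TCP) lies at the very end of the fingers, on their centre line; the grasp point (between the pads) lies bot.grip_point_offset behind it (bot.grip_point_offset is the distance from the TCP to the grasp point, in m); z points along the fingers, y is the line along which they close (so a half turn about z gives the same grasp; the last joint's range is limited). The gripper opens to 87 mm and grips with 3 to 60 N. Pads are 19 mm wide; open, the fingers measure 117 mm over their backs; the gripper's body (75 mm by 190 mm) begins 51 mm behind the grasp point.
Start: joints at [-80.415, 30.224, 82.088, -0, 67.689, -10.227], TCP at [0.212, -0.588, 0.223] pointing down, gripper open.
Joint ranges: [-176.69, 176.69], [-43.24, 126.21], [12.49, 139.97], [-82, 262], [0, 151.66], [-163.58, 163.58]. Speed limits (degrees/s): [159.86, 159.86, 180, 180, 180, 180].

### API

Orientations are given as a 3x3 rotation matrix whose columns are the frame's x, y, z axes.
In Python, from rig import bot, viewer, ticket gives the robot as it stands.
- The arm moves only by the tool servo_tool, never from a script. Its argument "targets" is a list of rows, each an object with "offset": the shift along the tool's x, y, z in m, a list of three; "dr": the turn, a rotation vector about the tool's x, y, z in degrees, a list of three. In form: [{"offset": [x, y, z], "dr": [ax, ay, az]}, ...]. A call has 1 to 20 rows; each row is the pose to reach, as a shift and turn from the pose commanded when the call began, along the tool's axes at that moment; what a row does not reach only later rows make up. A row lasts 1/12 s, in which the tool goes at most 41.7 mm and 7.16 degrees, less where a joint would pass 70% of its speed; a pose out of reach is approached as far as the arm can. A call with a gripper value outside its range is refused whole. "gripper" is the gripper command: -1 is fully open, 1 is shut, values between are in proportion, set as the call begins (left out, the last holds). The fingers move at their own pace and stop on an object; the grip force is fixed at half the most. Time passes only in rows, so rows that repeat a pose let the fingers close. It gives the time, the measured TCP pose, the force, the opening and the grip force at its end, in the units of the state.
- bot.read_state(): the state, without advancing time (a new reading comes with each control period).
- viewer.capture(name): name is "side" or "top" or "wrist"; returns a dict with "color" (384x512x3 uint8, red, green, blue), "camera_matrix" (3x3 intrinsics, pixels), "R" (3x3) and "t" (3): a world point X has camera coordinates R X + t. Camera axes: x right, y down, z forward; pixel columns grow to the right and rows downward; lengths in m; the calibration is good to about 2 mm. A picture is of the moment at which its call begins. There is no depth.
- ticket.hand_in(): hands the job in; it is judged then, once.
The state is a dict: "time_s": time; "joint_positions": joint angles; "qvel": joint speeds; "tau": joint torques, N m; "position": TCP position; "tcp_rot": TCP orientation; "force": force on the tool from outside, world axes, zero at the start; "moment": the same for the moment, N m; "opening": opening from 0.0 (shut) to 1.0 (fully open); "grasp_force": force on a finger pad.
Only numpy, scipy, OpenCV 4.12 (cv2) and the standard library are available. Lean on these libraries where they do the work, as an engineer would, in place of code of your own. Each camera call takes 0.05 s, during which the arm holds its last target. There are 200 camera calls.

## Working session

There is one attempt and no reset: what is moved stays moved. The work goes in short steps, Python scripts to look and compute and a tool call to move; the robot and the scene stay as the last step left them, time stands still between calls to the robot, and variables do not carry over. Pictures are saved under pics/ and viewed, at most 10 in all, crops included, and the job is handed in when it is done.

Besides the shell and the picture viewer there is one more tool, called after ">>>" as a command line: name --argument value ..., lists and objects as JSON in quotes. servo_tool: Moves the arm, as the interface text tells. Its arguments: {"type":"object","properties":{"targets":{"type":"array"},"gripper":{"type":"number"}},"required":["targets"]}

```bash
mkdir -p pics
cat > h.py <<'E'
import numpy as np, cv2
from rig import bot, viewer, ticket
def cap(n, f):
    c=viewer.capture(n); cv2.imwrite(f'pics/{f}.png', c['color'][:,:,::-1]); np.savez(f'pics/{f}.npz',**c); return c
def ray(c,u,v):
    R=np.array(c['R']);t=np.array(c['t']);K=np.array(c['camera_matrix'])
    return -R.T@t, R.T@np.linalg.solve(K,[u,v,1.])
def onz(c,u,v,z):
    o,d=ray(c,u,v); return o+d*(z-o[2])/d[2]
def proj(c,X):
    p=np.array(c['camera_matrix'])@(np.array(c['R'])@np.array(X)+np.array(c['t'])); return p[:2]/p[2]
def tri(c1,p1,c2,p2):
    A=[];b=[]
    for c,p in((c1,p1),(c2,p2)):
        o,d=ray(c,*p); d/=np.linalg.norm(d); M=np.eye(3)-np.outer(d,d); A.append(M); b.append(M@o)
    return np.linalg.lstsq(np.vstack(A),np.hstack(b),rcond=None)[0]
E
python3 - <<'E'
from h import *
a=cap('top','top0');b=cap('side','side0')
print(bot.grip_point_offset); s=bot.read_state(); print(s)
for c in(a,b): print(ray(c,256,192))
E
```

```text
0.0187
{'time_s': 0.1, 'joint_positions': array([-8.04136103e+01,  3.02716258e+01,  8.21503085e+01, -2.49025355e-03,
        6.76878370e+01, -1.02273813e+01]), 'qvel': array([ 0.08478202, -0.07816563, -0.23619326,  0.01731931,  0.0759923 ,
        0.04980199]), 'tau': array([-1.48962818e-04, -4.40984774e+01, -1.77151716e+01,  6.34365971e-02,
        5.33985836e-02, -4.51404196e-05]), 'position': array([ 0.21175542, -0.58732967,  0.22168405]), 'tcp_rot': array([[ 9.40793774e-01,  3.38979271e-01, -3.58705660e-04],
       [ 3.38979327e-01, -9.40791939e-01,  1.88241783e-03],
       [ 3.00633230e-04, -1.89256078e-03, -9.99998164e-01]]), 'force': array([ 0.04066674,  0.07365298, -0.86388175]), 'moment': array([ 0.00480955,  0.06633151, -0.01046488]), 'grasp_force': 0.0, 'opening': 0.9993901153242527}
(array([0.34517996, 0.00835288, 1.14486937]), array([ 1.32196891e-01, -5.52092596e-04, -9.91276265e-01]))
(array([0.27360368, 0.54145337, 0.74460252]), array([ 0.24882754, -0.64490352, -0.72263939]))
```

View pics/top0.png

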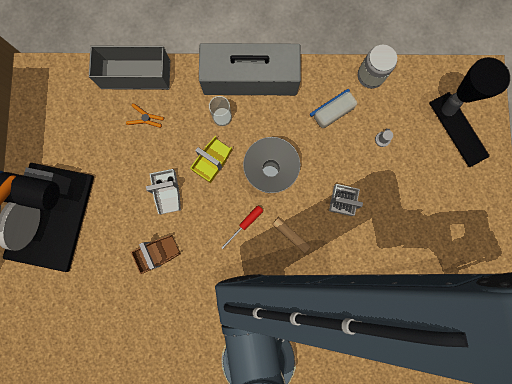

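View pics/side0.png

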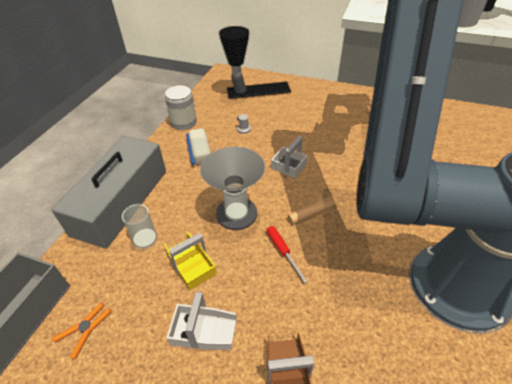

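The pouring tray is the pale one at top (165,190) / side (202,325), with dark bumpers behind the bar. The funnel is at top (272,165) / side (233,170). The bolt tray is at top (346,198). Next I'll zoom in on the tray and funnel.

Run:
```python
import cv2,numpy as np
a=cv2.imread('pics/top0.png');b=cv2.imread('pics/side0.png')
A=cv2.resize(a[162:222,130:200],None,fx=5.6,fy=5.6,interpolation=cv2.INTER_CUBIC)
B=cv2.resize(b[285:360,160:245],None,fx=4.48,fy=4.48,interpolation=cv2.INTER_CUBIC)
print(A.shape,B.shape)
cv2.imwrite('pics/crop0.png',np.hstack([A,B]))
# funnel rim in top: ellipse of grey
g=cv2.cvtColor(a,cv2.COLOR_BGR2HSV); m=((g[...,1]<60)).astype('uint8'); m[:,:235]=0;m[:,310:]=0;m[:128]=0;m[200:]=0
cs,_=cv2.findContours(m,cv2.RETR_EXTERNAL,cv2.CHAIN_APPROX_NONE); c=max(cs,key=cv2.contourArea); e=cv2.fitEllipse(c); print(e)
from h import *
c=dict(np.load('pics/top0.npz')); print(onz(c,*e[0],.17), onz(c,*e[0],.17)-onz(c,e[0][0]+1,e[0][1],.17))
```

```text
(336, 392, 3) (336, 381, 3)
((271.3103942871094, 164.43942260742188), (55.11977767944336, 55.86505889892578), 97.68578338623047)
[ 0.54952181 -0.03281675  0.17      ] [-9.75097228e-06  2.66923949e-03  0.00000000e+00]
```

View pics/crop0.png

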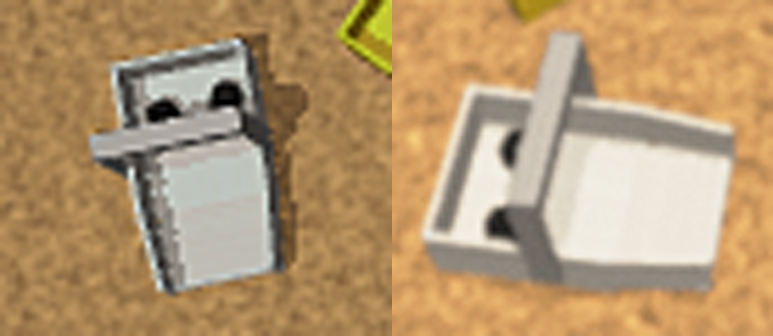

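Left, top view: bar ends at crop (95,147) and (242,120), with the bumpers just behind it at (163,108) and (228,95). Right, side view: bar top runs from (567,35) to (527,207).

Run:
```python
from h import *
a=dict(np.load('pics/top0.npz'));b=dict(np.load('pics/side0.npz'))
ta=lambda u,v:(u/5.6+130-.4,v/5.6+162-.4); tb=lambda u,v:((u-392)/4.48+160-.4,v/4.48+285-.4)
print('tri',tri(a,ta(167,133),b,tb(547,121)))
P=onz(a,*ta(95,147),.09);Q=onz(a,*ta(242,120),.09);print(P,Q,(P+Q)/2,np.linalg.norm(P-Q))
P2=onz(b,*tb(567,35),.093);Q2=onz(b,*tb(527,207),.093);print(P2,Q2,(P2+Q2)/2)
for p in[(165,290),(280,270)]: print('lip',onz(a,*ta(*p),.02))
for p in[(115,70),(243,42)]: print('back',onz(a,*ta(*p),.03))
for u in[P-Q,P2-Q2]: print(np.degrees(np.arctan2(u[1],u[0])))
```

```text
tri [0.50564877 0.28630956 0.08321353]
[0.49680336 0.32084502 0.09      ] [0.51101267 0.24626373 0.09      ] [0.50390802 0.28355438 0.09      ] 0.07592281356860457
[0.51221759 0.2516123  0.093     ] [0.49387959 0.32591469 0.093     ] [0.50304859 0.28876349 0.093     ]
lip [0.42896364 0.30076334 0.02      ]
lip [0.43998762 0.23900824 0.02      ]
back [0.54764742 0.3294405  0.03      ]
back [0.5633328  0.26056312 0.03      ]
100.78678212433383
-76.1363286842233
```

```bash
cat >> h.py <<'E'
from scipy.spatial.transform import Rotation as Ro
def pose(yaw,tilt):  # yaw of tray x = tool y; tilt = lip down, deg
    y=np.radians(yaw); ty=np.array([np.cos(y),np.sin(y),0]); z=np.array([0,0,-1.]); x=np.cross(ty,z)
    R=np.c_[x,ty,z]; return R@Ro.from_rotvec([-tilt,0,0],degrees=True).as_matrix()
def go(*ps, state=None):
    s=state or bot.read_state(); R0=np.array(s['tcp_rot']); p0=np.array(s['position'])
    for p,R in ps: print(np.round(R0.T@(np.array(p)-p0),4).tolist(), np.round(Ro.from_matrix(R0.T@R).as_rotvec(degrees=True),1).tolist())
E
python3 - <<'E'
from h import *
go(([.46,-.15,.28],pose(-30,0)),([.50,.285,.2],pose(12.5,0)))
E
```

```text
[0.3818, -0.3274, -0.0576] [-0.1, -0.1, -40.2]
[0.5669, -0.7229, 0.0232] [-0.1, -0.1, -82.7]
```

>>> servo_tool --targets '[{"offset":[0.382,-0.327,-0.058],"dr":[0,0,-40]},{"offset":[0.382,-0.327,-0.058],"dr":[0,0,-40]},{"offset":[0.382,-0.327,-0.058],"dr":[0,0,-40]},{"offset":[0.382,-0.327,-0.058],"dr":[0,0,-40]},{"offset":[0.382,-0.327,-0.058],"dr":[0,0,-40]},{"offset":[0.382,-0.327,-0.058],"dr":[0,0,-40]},{"offset":[0.382,-0.327,-0.058],"dr":[0,0,-40]},{"offset":[0.382,-0.327,-0.058],"dr":[0,0,-40]},{"offset":[0.382,-0.327,-0.058],"dr":[0,0,-40]},{"offset":[0.382,-0.327,-0.058],"dr":[0,0,-40]},{"offset":[0.382,-0.327,-0.058],"dr":[0,0,-40]},{"offset":[0.382,-0.327,-0.058],"dr":[0,0,-40]},{"offset":[0.42,-0.42,-0.058],"dr":[0,0,-50]},{"offset":[0.45,-0.48,-0.058],"dr":[0,0,-55]},{"offset":[0.5,-0.55,-0.058],"dr":[0,0,-65]},{"offset":[0.53,-0.62,-0.058],"dr":[0,0,-70]},{"offset":[0.55,-0.7,-0.03],"dr":[0,0,-78]},{"offset":[0.567,-0.723,0.0],"dr":[0,0,-82.7]},{"offset":[0.567,-0.723,0.023],"dr":[0,0,-82.7]},{"offset":[0.567,-0.723,0.023],"dr":[0,0,-82.7]}]'

```text
time_s: 1.77
position: [0.49, 0.1716, 0.239]
tcp_rot: [[-0.217, 0.976, 0.001], [0.976, 0.217, 0.0], [-0.0, 0.001, -1.0]]
force: [0.5, -0.4, -0.0]
opening: 1.001
grasp_force: 0.0
```

>>> servo_tool --targets '[{"offset":[0.105,0.034,0.039],"dr":[0,0,0]},{"offset":[0.105,0.034,0.039],"dr":[0,0,0]},{"offset":[0.105,0.034,0.039],"dr":[0,0,0]},{"offset":[0.105,0.034,0.039],"dr":[0,0,0]},{"offset":[0.105,0.034,0.039],"dr":[0,0,0]},{"offset":[0.105,0.034,0.039],"dr":[0,0,0]}]'

```text
time_s: 2.27
position: [0.5002, 0.2789, 0.2]
tcp_rot: [[-0.217, 0.976, -0.001], [0.976, 0.217, -0.001], [-0.001, -0.001, -1.0]]
force: [-0.6, -0.2, 0.7]
opening: 0.998
grasp_force: 0.0
```

Run:
```python
from h import *
c=cap('wrist','w1'); s=bot.read_state(); print(s['position'],s['tcp_rot'])
print(ray(c,256,192)[0], proj(c,[.504,.286,.093]))
```

```text
[0.50055082 0.27840206 0.20045911] [[-2.16134069e-01  9.76363648e-01 -3.02746153e-04]
 [ 9.76363569e-01  2.16133873e-01 -5.75158667e-04]
 [-4.96130316e-04 -4.19901697e-04 -9.99999789e-01]]
[0.48335653 0.35366273 0.36185023] [263.62845181 186.68250789]
```

View pics/w1.png

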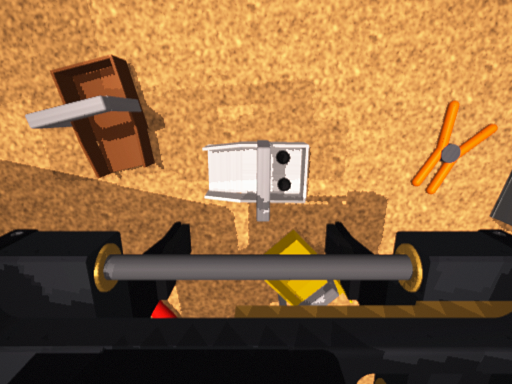

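The wrist view shows the tray at (257,172), its bar vertical at column 263, rows 141–207 (the near upright's face is below that). Both bumpers stand right behind it at (283,157) and (285,184). The predicted bar centre (264,187) fits, and the yaw is aligned.

Run:
```python
from h import *
c=dict(np.load('pics/w1.npz'))
for v in(141,207,220): print(onz(c,263.4,v,.093))
go(([.504,.286,.0655],pose(12.5,0)))
```

```text
[0.49359773 0.33041301 0.093     ]
[0.50862076 0.26477431 0.093     ]
[0.51183414 0.25073442 0.093     ]
[0.0067, 0.0051, 0.135] [-0.0, 0.0, -0.0]
```

>>> servo_tool --targets '[{"offset":[0.009,0.0045,0.03],"dr":[0,0,0]},{"offset":[0.009,0.0045,0.065],"dr":[0,0,0]},{"offset":[0.009,0.0045,0.1],"dr":[0,0,0]},{"offset":[0.009,0.0045,0.12],"dr":[0,0,0]},{"offset":[0.009,0.0045,0.13],"dr":[0,0,0]},{"offset":[0.009,0.0045,0.1345],"dr":[0,0,0]},{"offset":[0.009,0.0045,0.1345],"dr":[0,0,0]},{"offset":[0.009,0.0045,0.1345],"dr":[0,0,0]}]'

```text
time_s: 2.98
position: [0.5044, 0.2889, 0.0672]
tcp_rot: [[-0.216, 0.976, 0.003], [0.976, 0.216, 0.001], [0.0, 0.003, -1.0]]
force: [0.9, -0.5, 0.5]
opening: 1.0
grasp_force: 0.0
```

>>> servo_tool --targets '[{"offset":[0,0,0],"dr":[0,0,0]},{"offset":[0,0,0],"dr":[0,0,0]},{"offset":[0,0,0],"dr":[0,0,0]},{"offset":[0,0,0],"dr":[0,0,0]},{"offset":[0,0,0],"dr":[0,0,0]},{"offset":[0,0,0],"dr":[0,0,0]},{"offset":[0,0,0],"dr":[0,0,0]},{"offset":[0,0,0],"dr":[0,0,0]},{"offset":[0,0,0],"dr":[0,0,0]},{"offset":[0,0,0],"dr":[0,0,0]},{"offset":[0,0,0],"dr":[0,0,0]},{"offset":[0,0,0],"dr":[0,0,0]}]' --gripper 0.95

```text
time_s: 3.98
position: [0.5031, 0.289, 0.0658]
tcp_rot: [[-0.217, 0.976, -0.0], [0.976, 0.217, -0.0], [-0.0, -0.0, -1.0]]
force: [-0.7, -0.2, -0.1]
opening: 0.171
grasp_force: 0.0
```

>>> servo_tool --targets '[{"offset":[0,0,0],"dr":[0,0,0]},{"offset":[0,0,0],"dr":[0,0,0]},{"offset":[0,0,0],"dr":[0,0,0]},{"offset":[0,0,0],"dr":[0,0,0]}]'

```text
time_s: 4.32
position: [0.5031, 0.2891, 0.0658]
tcp_rot: [[-0.217, 0.976, -0.0], [0.976, 0.217, 0.0], [0.0, -0.0, -1.0]]
force: [0.7, 0.2, -0.3]
opening: 0.153
grasp_force: 30.0
```

Run:
```python
from h import *
g=.0187
def T(yaw,t,bar): R=pose(yaw,t); return (np.array(bar)+R[:,2]*g,R)
def lipbar(yaw,t,lip):
    R=pose(yaw,t); return np.array(lip)-(R[:,1]*-.070+R[:,2]*.076)
yaw=0; F=np.array([.5495,-.033])
L=np.array([*F,.187])+np.array([.02,0,0])
print('lift');go(T(12.5,0,[.503,.289,.31]))
s={'position':T(12.5,0,[.503,.289,.31])[0],'tcp_rot':pose(12.5,0)}
print('over');go(T(yaw,0,[*(F+[.085,0]),.3]),state=s)
s={'position':T(yaw,0,[*(F+[.085,0]),.3])[0],'tcp_rot':pose(yaw,0)}
print('pour')
for t in(7,14,20,26,32,38,44,50): go(T(yaw,t,lipbar(yaw,t,L)),state=s)
```

```text
lift
[-0.0, -0.0001, -0.2255] [-0.0, -0.0, 0.0]
over
[-0.3428, 0.0587, 0.01] [0.0, 0.0, 12.5]
pour
[0.0, -0.0025, 0.0289] [-7.0, 0.0, 0.0]
[0.0, -0.0109, 0.0218] [-14.0, 0.0, 0.0]
[0.0, -0.0188, 0.0165] [-20.0, 0.0, 0.0]
[0.0, -0.0272, 0.0121] [-26.0, 0.0, 0.0]
[0.0, -0.036, 0.0086] [-32.0, 0.0, 0.0]
[0.0, -0.0451, 0.0061] [-38.0, 0.0, 0.0]
[0.0, -0.0545, 0.0045] [-44.0, 0.0, 0.0]
[0.0, -0.0639, 0.0038] [-50.0, 0.0, 0.0]
```

>>> servo_tool --targets '[{"offset":[0,0,-0.005],"dr":[0,0,0]},{"offset":[0,0,-0.02],"dr":[0,0,0]},{"offset":[0,0,-0.04],"dr":[0,0,0]},{"offset":[0,0,-0.065],"dr":[0,0,0]},{"offset":[0,0,-0.09],"dr":[0,0,0]},{"offset":[0,0,-0.115],"dr":[0,0,0]},{"offset":[0,0,-0.14],"dr":[0,0,0]},{"offset":[0,0,-0.165],"dr":[0,0,0]},{"offset":[0,0,-0.185],"dr":[0,0,0]},{"offset":[0,0,-0.205],"dr":[0,0,0]},{"offset":[0,0,-0.218],"dr":[0,0,0]},{"offset":[0,0,-0.225],"dr":[0,0,0]},{"offset":[0,0,-0.225],"dr":[0,0,0]}]'

```text
time_s: 5.4
position: [0.5036, 0.2892, 0.2926]
tcp_rot: [[-0.217, 0.976, 0.003], [0.976, 0.217, 0.001], [0.0, 0.003, -1.0]]
force: [0.5, 0.7, -1.8]
opening: 0.152
grasp_force: 30.0
```

>>> servo_tool --targets '[{"offset":[-0.005,0.001,0],"dr":[0,0,0.2]},{"offset":[-0.015,0.003,0],"dr":[0,0,0.5]},{"offset":[-0.03,0.005,0],"dr":[0,0,1]},{"offset":[-0.05,0.009,0],"dr":[0,0,2]},{"offset":[-0.073,0.013,0],"dr":[0,0,2.8]},{"offset":[-0.096,0.017,0],"dr":[0,0,3.6]},{"offset":[-0.119,0.021,0],"dr":[0,0,4.4]},{"offset":[-0.142,0.025,0],"dr":[0,0,5.2]},{"offset":[-0.165,0.029,0],"dr":[0,0,6]},{"offset":[-0.188,0.033,0],"dr":[0,0,6.8]},{"offset":[-0.211,0.037,0],"dr":[0,0,7.6]},{"offset":[-0.234,0.041,0],"dr":[0,0,8.4]},{"offset":[-0.257,0.045,0],"dr":[0,0,9.2]},{"offset":[-0.28,0.048,0.003],"dr":[0,0,10]},{"offset":[-0.3,0.051,0.006],"dr":[0,0,10.8]},{"offset":[-0.318,0.054,0.01],"dr":[0,0,11.5]},{"offset":[-0.331,0.056,0.01],"dr":[0,0,12]},{"offset":[-0.339,0.058,0.01],"dr":[0,0,12.3]},{"offset":[-0.343,0.059,0.01],"dr":[0,0,12.5]},{"offset":[-0.343,0.059,0.01],"dr":[0,0,12.5]}]'

```text
time_s: 7.07
position: [0.6352, -0.0337, 0.2805]
tcp_rot: [[0.001, 1.0, -0.0], [1.0, -0.001, 0.0], [0.0, -0.0, -1.0]]
force: [0.4, 0.3, -1.1]
opening: 0.158
grasp_force: 30.0
```

Run:
```python
from h import *
a=cap('top','top1');b=cap('side','side1');s=bot.read_state();print(s['position'],s['tcp_rot'],s['grasp_force'],s['time_s'])
A=cv2.imread('pics/top1.png')[100:240,190:330];B=cv2.imread('pics/side1.png')[40:240,150:350]
cv2.imwrite('pics/v1.png',np.hstack([cv2.resize(A,(400,400)),cv2.resize(B,(400,400))]))
```

```text
[ 0.63469768 -0.03229334  0.28084731] [[-8.20134660e-04  9.99999517e-01 -5.42039663e-04]
 [ 9.99999437e-01  8.20499614e-04  6.73419781e-04]
 [ 6.73864199e-04 -5.41487062e-04 -9.99999626e-01]] 29.98018227517605 7.1667
```

View pics/v1.png

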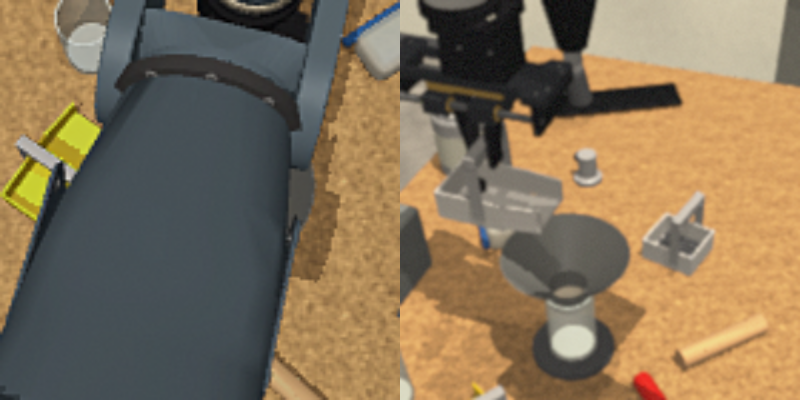

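>>> servo_tool --targets '[{"offset":[0,-0.001,0.015],"dr":[-3.5,0,0]},{"offset":[0,-0.0025,0.029],"dr":[-7,0,0]},{"offset":[0,-0.0065,0.025],"dr":[-10.5,0,0]},{"offset":[0,-0.011,0.022],"dr":[-14,0,0]},{"offset":[0,-0.015,0.019],"dr":[-17,0,0]},{"offset":[0,-0.019,0.0165],"dr":[-20,0,0]},{"offset":[0,-0.023,0.0143],"dr":[-23,0,0]},{"offset":[0,-0.027,0.012],"dr":[-26,0,0]},{"offset":[0,-0.0315,0.0103],"dr":[-29,0,0]},{"offset":[0,-0.036,0.0086],"dr":[-32,0,0]},{"offset":[0,-0.0405,0.0073],"dr":[-35,0,0]},{"offset":[0,-0.045,0.006],"dr":[-38,0,0]},{"offset":[0,-0.05,0.005],"dr":[-41,0,0]},{"offset":[0,-0.0545,0.0045],"dr":[-44,0,0]},{"offset":[0,-0.0545,0.0045],"dr":[-44,0,0]},{"offset":[0,-0.0545,0.0045],"dr":[-44,0,0]},{"offset":[0,-0.0545,0.0045],"dr":[-44,0,0]},{"offset":[0,-0.0545,0.0045],"dr":[-44,0,0]},{"offset":[0,-0.0545,0.0045],"dr":[-44,0,0]},{"offset":[0,-0.0545,0.0045],"dr":[-44,0,0]}]'

```text
time_s: 8.83
position: [0.5809, -0.0327, 0.2769]
tcp_rot: [[-0.001, 0.719, 0.695], [1.0, 0.001, 0.001], [-0.001, 0.695, -0.719]]
force: [-0.7, -0.2, -2.3]
opening: 0.158
grasp_force: 30.0
```

Run:
```python
from h import *
b=cap('side','side2');w=cap('wrist','w2')
B=cv2.imread('pics/side2.png')[60:240,150:330]
cv2.imwrite('pics/v2.png',np.hstack([cv2.resize(B,(400,400)),cv2.resize(cv2.imread('pics/w2.png'),(400,300))] if 0 else [cv2.resize(B,(400,400)),cv2.resize(cv2.imread('pics/w2.png'),(400,400))]))
```

```text
(no output)
```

View pics/v2.png

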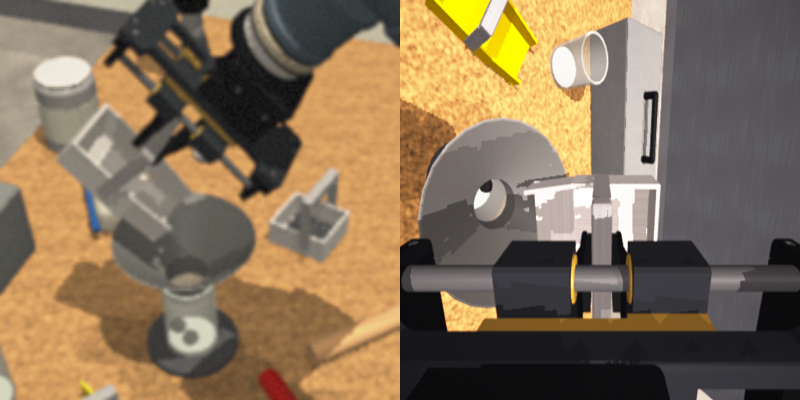

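Side view (left): the jar holds two dark bumpers, at (175,323) and (187,340). The tilted tray looks empty in both views. Next I'll level the tray and take it back.

Run:
```python
from h import *
g=.0187
def T(yaw,t,bar): R=pose(yaw,t); return (np.array(bar)+R[:,2]*g,R)
go(T(0,22,[.61,-.033,.315]),T(0,0,[.635,-.033,.32]))
s={'position':T(0,0,[.635,-.033,.32])[0],'tcp_rot':pose(0,0)}
go(T(12.5,0,[.503,.289,.32]),state=s)
```

```text
[-0.0001, 0.0406, 0.0101] [22.0, -0.0, 0.0]
[-0.0002, 0.056, 0.0199] [44.0, 0.0, 0.1]
[0.322, -0.132, 0.0] [0.0, 0.0, -12.5]
```

>>> servo_tool --targets '[{"offset":[0,0.01,0.0],"dr":[4,0,0]},{"offset":[0,0.02,0.003],"dr":[9,0,0]},{"offset":[0,0.03,0.006],"dr":[15,0,0]},{"offset":[0,0.0406,0.01],"dr":[22,0,0]},{"offset":[0,0.046,0.013],"dr":[29,0,0]},{"offset":[0,0.05,0.016],"dr":[35,0,0]},{"offset":[0,0.054,0.019],"dr":[40,0,0]},{"offset":[0,0.056,0.02],"dr":[44,0,0]},{"offset":[0,0.056,0.02],"dr":[44,0,0]},{"offset":[0,0.056,0.02],"dr":[44,0,0]}]'

```text
time_s: 9.77
position: [0.6384, -0.0332, 0.3012]
tcp_rot: [[-0.0, 1.0, -0.0], [1.0, 0.0, -0.001], [-0.001, -0.0, -1.0]]
force: [1.0, -0.4, -1.3]
opening: 0.154
grasp_force: 30.0
```

>>> servo_tool --targets '[{"offset":[0.01,-0.004,0],"dr":[0,0,-0.4]},{"offset":[0.03,-0.012,0],"dr":[0,0,-1.2]},{"offset":[0.06,-0.025,0],"dr":[0,0,-2.4]},{"offset":[0.09,-0.037,0],"dr":[0,0,-3.6]},{"offset":[0.12,-0.049,0],"dr":[0,0,-4.8]},{"offset":[0.15,-0.061,0],"dr":[0,0,-6]},{"offset":[0.18,-0.074,0],"dr":[0,0,-7.2]},{"offset":[0.21,-0.086,0],"dr":[0,0,-8.4]},{"offset":[0.24,-0.098,0],"dr":[0,0,-9.6]},{"offset":[0.27,-0.11,0],"dr":[0,0,-10.8]},{"offset":[0.295,-0.121,0],"dr":[0,0,-11.5]},{"offset":[0.312,-0.128,0],"dr":[0,0,-12.1]},{"offset":[0.322,-0.132,0],"dr":[0,0,-12.5]},{"offset":[0.322,-0.132,0],"dr":[0,0,-12.5]},{"offset":[0.322,-0.132,0],"dr":[0,0,-12.5]}]'

```text
time_s: 11.02
position: [0.502, 0.2887, 0.3009]
tcp_rot: [[-0.218, 0.976, 0.0], [0.976, 0.218, -0.001], [-0.001, 0.0, -1.0]]
force: [-0.8, -0.9, -1.7]
opening: 0.159
grasp_force: 30.0
```

Run:
```python
from h import *
w=cap('wrist','w3');b=cap('side','side3')
B=cv2.imread('pics/side3.png')
cv2.imwrite('pics/v3.png',np.hstack([cv2.resize(B[120:300,150:390],(400,300)),cv2.resize(cv2.imread('pics/w3.png'),(400,300))]))
s=bot.read_state();print(s['position'],s['opening'],s['tcp_rot'])
```

```text
[0.50290918 0.28785407 0.3008707 ] 0.16231906728697137 [[-2.15490213e-01  9.76505941e-01  3.38093788e-04]
 [ 9.76505794e-01  2.15490380e-01 -5.75042902e-04]
 [-6.34388769e-04  2.06234426e-04 -9.99999778e-01]]
```

View pics/v3.png

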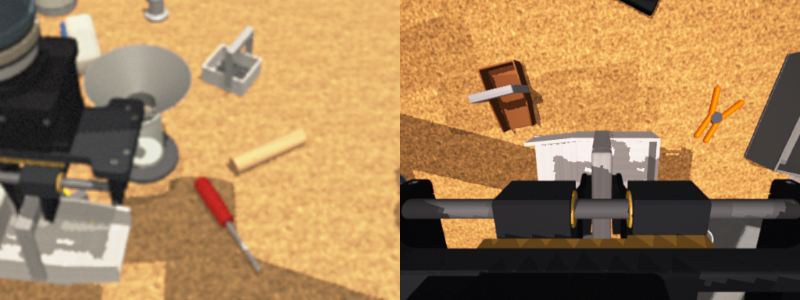

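The tray hangs level in the gripper with no bumpers in sight, above its clear original spot. I'll lower it now.

>>> servo_tool --targets '[{"offset":[0,0,0.01],"dr":[0,0,0]},{"offset":[0,0,0.035],"dr":[0,0,0]},{"offset":[0,0,0.065],"dr":[0,0,0]},{"offset":[0,0,0.095],"dr":[0,0,0]},{"offset":[0,0,0.125],"dr":[0,0,0]},{"offset":[0,0,0.155],"dr":[0,0,0]},{"offset":[0,0,0.18],"dr":[0,0,0]},{"offset":[0,0,0.2],"dr":[0,0,0]},{"offset":[0,0,0.213],"dr":[0,0,0]},{"offset":[0,0,0.221],"dr":[0,0,0]},{"offset":[0,0,0.226],"dr":[0,0,0]},{"offset":[0,0,0.23],"dr":[0,0,0]},{"offset":[0,0,0.233],"dr":[0,0,0]},{"offset":[0,0,0.235],"dr":[0,0,0]},{"offset":[0,0,0.235],"dr":[0,0,0]},{"offset":[0,0,0.235],"dr":[0,0,0]}]'

```text
time_s: 12.45
position: [0.503, 0.2891, 0.0665]
tcp_rot: [[-0.217, 0.976, 0.001], [0.976, 0.217, 0.0], [0.0, 0.001, -1.0]]
force: [-0.4, 0.1, -1.2]
opening: 0.158
grasp_force: 30.0
```

>>> servo_tool --targets '[{"offset":[0,0,0.0005],"dr":[0,0,0]},{"offset":[0,0,0.001],"dr":[0,0,0]},{"offset":[0,0,0.0015],"dr":[0,0,0]},{"offset":[0,0,0.0015],"dr":[0,0,0]},{"offset":[0,0,0.0015],"dr":[0,0,0]}]'

```text
time_s: 12.87
position: [0.5033, 0.2893, 0.0657]
tcp_rot: [[-0.217, 0.976, 0.002], [0.976, 0.217, 0.001], [0.0, 0.002, -1.0]]
force: [-0.9, 0.2, 5.1]
opening: 0.154
grasp_force: 30.0
```

In contact (5 N). I'll release slowly and then retreat.

>>> servo_tool --targets '[{"offset":[0,0,0],"dr":[0,0,0]},{"offset":[0,0,0],"dr":[0,0,0]},{"offset":[0,0,0],"dr":[0,0,0]},{"offset":[0,0,0],"dr":[0,0,0]},{"offset":[0,0,0],"dr":[0,0,0]},{"offset":[0,0,0],"dr":[0,0,0]},{"offset":[0,0,0],"dr":[0,0,0]},{"offset":[0,0,0],"dr":[0,0,0]},{"offset":[0,0,0],"dr":[0,0,0]},{"offset":[0,0,0],"dr":[0,0,0]}]' --gripper -0.2

```text
time_s: 13.7
position: [0.5026, 0.289, 0.0643]
tcp_rot: [[-0.217, 0.976, -0.0], [0.976, 0.217, -0.0], [-0.0, -0.0, -1.0]]
force: [-0.3, -0.0, 0.1]
opening: 0.596
grasp_force: 0.0
```

>>> servo_tool --targets '[{"offset":[0,0,-0.005],"dr":[0,0,0]},{"offset":[0,0,-0.02],"dr":[0,0,0]},{"offset":[0,0,-0.05],"dr":[0,0,0]},{"offset":[0,0,-0.08],"dr":[0,0,0]},{"offset":[0,0,-0.11],"dr":[0,0,0]},{"offset":[0,0,-0.15],"dr":[0,0,0]},{"offset":[0,0,-0.18],"dr":[0,0,0]},{"offset":[0,0,-0.2],"dr":[0,0,0]},{"offset":[0,0,-0.2],"dr":[0,0,0]},{"offset":[0,0,-0.2],"dr":[0,0,0]}]'

```text
time_s: 14.53
position: [0.5031, 0.2892, 0.2661]
tcp_rot: [[-0.217, 0.976, 0.003], [0.976, 0.217, 0.001], [0.0, 0.004, -1.0]]
force: [0.3, -0.9, -0.3]
opening: 0.6
grasp_force: 0.0
```

Run:
```python
from h import *
w=cap('wrist','w4');b=cap('side','side4')
B=cv2.imread('pics/side4.png')
cv2.imwrite('pics/v4.png',np.hstack([cv2.resize(B[120:270,150:350],(400,300)),cv2.resize(cv2.imread('pics/w4.png'),(400,300))]))
s=bot.read_state();print(s['time_s'],s['position'],s['opening'])
```

```text
14.6333 [0.5015911  0.28858131 0.26334697] 0.5934656475148024
```

View pics/v4.png

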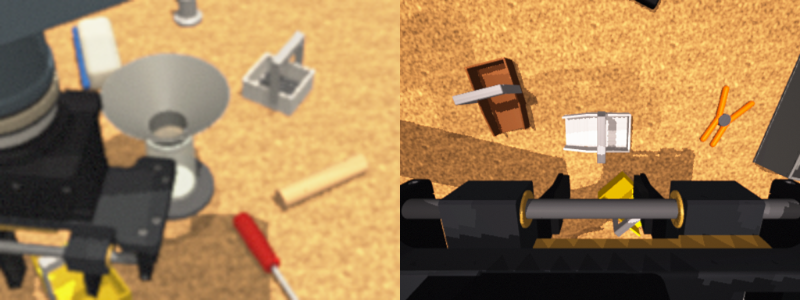

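The tray stands upright and empty, and nothing is touching it. The gripper hides part of the jar, so I'll move aside for a final check.

>>> servo_tool --targets '[{"offset":[0.03,0.03,-0.01],"dr":[0,0,0]},{"offset":[0.06,0.06,-0.02],"dr":[0,0,0]},{"offset":[0.09,0.09,-0.02],"dr":[0,0,0]},{"offset":[0.12,0.12,-0.02],"dr":[0,0,0]},{"offset":[0.13,0.14,-0.02],"dr":[0,0,0]},{"offset":[0.13,0.14,-0.02],"dr":[0,0,0]},{"offset":[0.13,0.14,-0.02],"dr":[0,0,0]},{"offset":[0.13,0.14,-0.02],"dr":[0,0,0]}]'

```text
time_s: 15.3
position: [0.6099, 0.4452, 0.2817]
tcp_rot: [[-0.217, 0.976, -0.005], [0.976, 0.217, -0.003], [-0.002, -0.005, -1.0]]
force: [-0.1, -0.8, 0.5]
opening: 0.598
grasp_force: 0.0
```

Run:
```python
from h import *
a=cap('top','top5');b=cap('side','side5')
B=cv2.imread('pics/side5.png');A=cv2.imread('pics/top5.png')
cv2.imwrite('pics/v5.png',np.hstack([cv2.resize(B[120:270,150:350],(400,300)),cv2.resize(A[130:220,210:330],(400,300),interpolation=cv2.INTER_CUBIC)]))
```

```text
(no output)
```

View pics/v5.png

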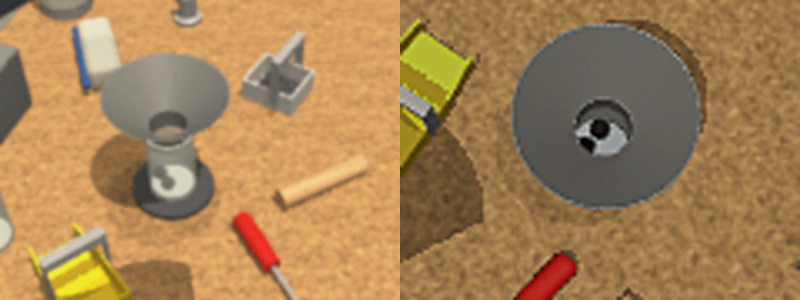

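Both bumpers are in the jar: in the top view (right) they show through the spout at (600,128) and (588,143), and in the side view (left) they appear at (160,178).

```bash
python3 -c "
from rig import ticket
print(ticket.hand_in())"
```

```text
the job is handed in; nothing more can be done
None
```

Both bumpers are in the jar, the empty tray stands upright and released on the bench, and the job was handed in at about 15 s.

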